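# Lock the cigar-mould press shut with its sprung-holder rod

## Robot

A 6-joint arm with a two-finger parallel gripper is mounted at the origin on the work surface. World frame = base frame: x ahead of the robot, y to its left, z up, the work surface at z = 0. Lengths are in m, angles in rad, forces in N, time in s.
With the tool pointing down it reaches from about 0.35 to 0.875 m from the base axis. Payload 15.5 kg.
Tool frame: the origin (TCP) lies at the very end of the fingers, on their centre line; the grasp point (between the pads) lies 19 mm behind it; z points along the fingers, y is the line along which they close (so a half turn about z gives the same grasp; the last joint's range is limited). The gripper opens to 85 mm and grips with 20 to 120 N. Pads are 22 mm wide; open, the fingers measure 114 mm over their backs; the gripper's body (76 mm by 85 mm) begins 54 mm behind the grasp point. The pads swing forward as they close: fully open they stand 13 mm farther back than shut.
Start: joints at [-1.282, 0.494, 1.345, -0, 1.302, -0.096], TCP at [0.235, -0.579, 0.231] pointing down, gripper open.
Joint ranges: [-2.91, 2.91], [-0.82, 2.16], [0.22, 2.67], [-1.22, 4.37], [0.12, 2.79], [-3.08, 3.08]. Speed limits (rad/s): [1.89, 1.89, 2.57, 3.01, 3.01, 3.01].

## Interface

Orientations are given as a unit quaternion [w, x, y, z].
In Python, from workcell import env, vision gives the robot as it stands. The module is installed in compiled form; this text tells all that it offers.
- The arm moves only by the tool servo_tool, never from a script. Its argument "targets" is a list of rows, each an object with "xyz": the shift along the tool's x, y, z in mm, a list of three; "roll": the turn about the tool's z in degrees. In form: [{"xyz": [dx, dy, dz], "roll": roll}, ...]. A call has 1 to 12 rows; each row shifts and turns the commanded pose from where the row before left it, along the tool's axes as they then stand; what a row does not reach is not made up. A row lasts 1/8 s, in which the tool goes at most 62.5 mm and 10.7 degrees, less where a joint would pass 70% of its speed; a pose out of reach is approached as far as the arm can. A call with a gripper value outside its range is refused whole. "hand" is the finger opening in mm, from 0 to 85.4, set as the call begins (left out, the last holds). The fingers move at their own pace and stop on an object; "squeeze" is the grip in N (left out, the last holds). Time passes only in rows, so rows that do not move let the fingers close. It gives the time, the measured TCP pose, the force, the opening and the grip force at its end, in the units of the state.
- env.observe(): the state, without advancing time (a new reading comes with each control period).
- vision.capture(name): name is "scene" or "top" or "wrist"; returns a dict with "pixels" (400x640x3 uint8, blue, green, red), "range_z" (400x640 float32, m along the optical axis (not along the pixel's ray), 0 where there is no reading), "fx", "fy", "cx", "cy" (pixels), "extrinsics" (4x4, takes a point from world to camera coordinates). Camera axes: x right, y down, z forward; pixel columns grow to the right and rows downward; lengths in m; the calibration is good to about 2 mm. The wrist camera is an equidistant fisheye: a pixel r from the principal point sees the ray r / f radians off the axis. A picture is of the moment at which its call begins.
- env.sign_off(): hands the job in; it is judged then, once.
The state is a dict: "time_s": time; "joints": joint angles; "qvel": joint speeds; "effort": joint torques, N m; "tcp_pos": TCP position; "tool_rot": TCP orientation; "force": force on the tool from outside, world axes, zero at the start; "wrist_torque": the same for the moment, N m; "grip_width": finger opening in m; "gripper_force": force on a finger pad.
Only numpy, scipy, OpenCV 4.12 (cv2) and the standard library are available. Lean on these libraries where they do the work, as an engineer would, in place of code of your own. Each camera call takes 0.05 s, during which the arm holds its last target. There are 200 camera calls.

## Task

Lock the cigar-mould press: take the yellow-headed locking rod out of its wooden storage block, use the rod itself, held upright with its foot in the open notch of the red sprung arm, to swing the arm round until the notch lies over the brass holder, then push the rod straight down past the holder's side spring plunger until its head sits fully home on the arm. Leave the rod standing there, holding the arm shut, and do not disturb the jar, the cigar box or the tumbler.

Things in the scene. Friction and masses are not known exactly. Their poses are not given: they have to be found in the camera images.
- rod: loose locking rod, 105 mm long, 0.12 kg. Origin: centre of its foot; z up along the rod. Steel shank 12 mm in diameter from 0 to 63 mm, its lowest 8 mm tapering to a 5 mm foot; then a yellow cylindrical head, 25 mm in diameter, from 63 to 105 mm: grip it there, at any yaw. At the start it hangs upright by its head in the storage block's hole.
- rod_shoulder (a point): flat underside of the rod's head, on the rod's axis, 63 mm above its foot
- park: fixed pale wooden storage block, 64 x 64 x 75 mm, upright through-hole 16 mm in diameter in the centre of its top. Origin: centre of its underside, on the table. It and the jar may stand in either's place, left or right of the press.
- press: fixed mould press. Origin: centre of the underside of its 240 x 230 x 12 mm base plate, on the table; x, y along the plate, z up. On it a closed black mould, 200 (x) x 100 (y) mm, centred at y = -4 mm, top 62 mm above the table; pivot post at (30, -80) mm, brass holder at (30, 80) mm. The arm swings above the mould.
- holder_mouth (a point): centre of the bore's mouth, on top of the brass holder (36 x 36 mm block, top 65 mm above the table). Upright bore 14.5 mm in diameter, 2 mm chamfer, 53 mm deep. A ball-nosed spring plunger enters from the holder's +y side (press axes) 25 mm below the mouth and stands 4.75 mm into the bore. Allow about 15 N to push the rod past it and home.
- pivot (a point): axis of the arm's upright hinge, at the height of the arm's top, 86 mm above the table
- notch (a point): where the rod's axis nests in the arm's U-shaped notch, 160 mm from the pivot, at the arm's top; moves with it. Site x points out from the pivot; the notch opens to point +y, so the rod enters moving along -y. Notch 18 mm wide, bottom 6 mm beyond the point, flared prongs reach 20 mm to +y. Red arm: underside 68, top 86 mm above the table; the home rod's shoulder rests on its top.
- clamp (a joint): swing of the red arm about its upright pivot, rad: 0 = sprung open on its stop, grows clockwise seen from above as it shuts, 0.8 = notch exactly over the holder, 0.95 = end stop. The spring pulls it back to 0 with 0.22 N m at 0 and 0.43 N m at 0.8 (1.4 to 2.7 N at the notch): it does not stay by itself, the rod must hold it.
- plunger (a joint): how far the holder's side plunger is pressed back, m: 0 = bore empty, about 0.002 to 0.005 with the rod's full shank beside it, 0.007 at most. Spring: 4 N at 0, plus 1 N per mm.
- jar: loose amber glass jar with brass lid, 64 mm in diameter, 95 mm tall; leave alone. Origin: centre of its underside.
- cigar_box: loose shut cedar cigar box, 144 x 104 x 49 mm; leave alone. Origin: centre of its underside.
- tumbler: loose glass tumbler, 70 mm in diameter, 85 mm tall; leave alone. Origin: centre of its underside.

How it is judged:
By the outcome, as a careful person would: the job done as asked, in the order asked, and still so for the second after the job is handed in, with the robot touching nothing.
It also fails if it takes over 54 s, if anything falls off the work surface, if the arm or the gripper's body presses on something with over 40 N, if the wrist force passes 120 N, or if a joint passes its speed limit or range.

## Working session

There is one attempt and no reset: what is moved stays moved. The work goes in short steps, Python scripts to look and compute and a tool call to move; the robot and the scene stay as the last step left them, time stands still between calls to the robot, and variables do not carry over. Pictures are saved under pics/ and viewed, at most 10 in all, crops included, and the job is handed in when it is done.

Besides the shell and the picture viewer there is one more tool, called after "Request:" as a command line: name --argument value ..., lists and objects as JSON in quotes. servo_tool: Moves the arm, as the interface text tells. Its arguments: {"type":"object","properties":{"targets":{"type":"array"},"hand":{"type":"number"},"squeeze":{"type":"number"}},"required":["targets"]}

```bash
mkdir -p pics; cat > h.py <<'E'
import numpy as np, cv2
from workcell import env, vision
def cloud(c):
    d=c["range_z"]; v,u=np.mgrid[0:d.shape[0],0:d.shape[1]]
    p=np.stack([(u-c["cx"])/c["fx"]*d,(v-c["cy"])/c["fy"]*d,d],-1)
    T=np.linalg.inv(c["extrinsics"]); w=p@T[:3,:3].T+T[:3,3]; w[d==0]=np.nan
    return w
E
python3 - <<'E'
from h import *
for n in ("top","scene"):
    c=vision.capture(n); cv2.imwrite(f"pics/{n}0.png",c["pixels"]); np.savez(f"{n}0.npz",**c)
    print(n,c["fx"],c["cx"],c["cy"],np.linalg.inv(c["extrinsics"]).round(3).tolist())
s=env.observe(); print({k:np.round(v,4).tolist() for k,v in s.items()})
E
```

```text
top 476.35231299759886 320.43853889067026 202.50788001446352 [[0.011, -0.987, 0.16, 0.428], [-1.0, -0.009, 0.016, 0.002], [-0.014, -0.16, -0.987, 1.081], [0.0, 0.0, 0.0, 1.0]]
scene 432.63667541805245 316.50270659533703 190.20343290862266 [[-0.578, 0.451, -0.68, 1.385], [0.816, 0.312, -0.487, 0.59], [-0.008, -0.836, -0.549, 0.737], [0.0, 0.0, 0.0, 1.0]]
{'time_s': 0.1, 'joints': [-1.2815, 0.4941, 1.346, -0.0, 1.3025, -0.0955], 'qvel': [-0.0011, -0.0003, -0.0007, -0.0004, -0.0011, -0.0006], 'effort': [0.0015, -88.3591, -38.4559, -0.0002, 0.0053, 0.0], 'tcp_pos': [0.2345, -0.579, 0.2308], 'tool_rot': [-0.0005, 0.9815, 0.1912, -0.0001], 'force': [0.2025, 0.1078, 0.1333], 'wrist_torque': [-0.0085, 0.0637, 0.0304], 'gripper_force': 0.0, 'grip_width': 0.0853}
```

View pics/top0.png

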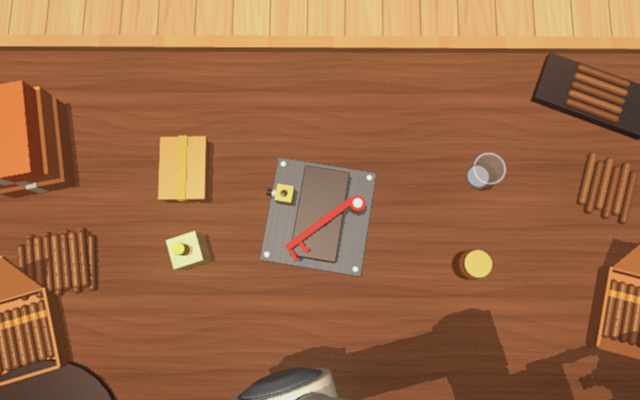

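View pics/scene0.png

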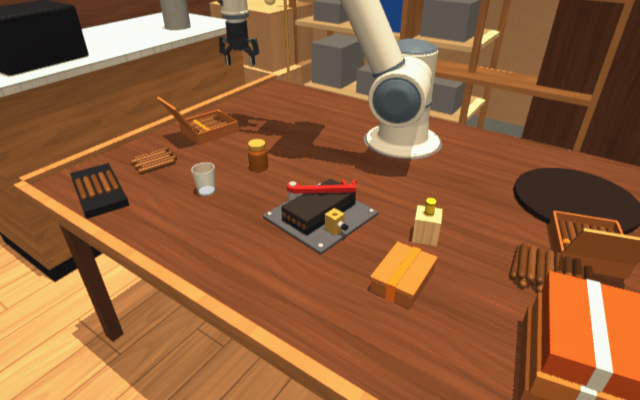

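The top view shows the rod head at about (180,249) in the pale block, the holder at (285,194), the pivot cap at (358,203) and the arm's notch near (296,250), opening towards the robot. The box (183,168) is clear of the block; the jar (477,264) and tumbler (487,170) are far off on the right.

```bash
python3 - <<'E'
from h import *
c=dict(np.load("top0.npz")); w=cloud(c); im=c["pixels"]; hsv=cv2.cvtColor(im,cv2.COLOR_BGR2HSV).astype(int)
def box(u0,u1,v0,v1,z0,z1,mask=None):
    m=np.zeros(im.shape[:2],bool); m[v0:v1,u0:u1]=1; m&=(w[...,2]>z0)&(w[...,2]<z1)
    if mask is not None:m&=mask
    p=w[m]; return p
def rep(n,p): print(n,len(p),"mean",p.mean(0).round(4),"mid",((p.max(0)+p.min(0))/2).round(4),"ext",np.ptp(p,0).round(4))
rep("head",box(165,200,230,265,.108,.130))
rep("park",box(155,215,220,280,.07,.08))
rep("holder",box(268,300,178,210,.06,.072))
red=((hsv[...,0]<8)|(hsv[...,0]>172))&(hsv[...,1]>150)
rep("pivot",box(345,370,190,216,.075,.14))
rep("box",box(140,225,120,215,.04,.06))
p=box(255,380,150,280,.075,.1,red); rep("arm",p)
# plate
m=box(250,390,145,290,.004,.02); r=cv2.minAreaRect((m[:,:2]*1000).astype(np.float32)); print("plate",r)
m=box(285,360,155,275,.055,.066); r=cv2.minAreaRect((m[:,:2]*1000).astype(np.float32)); print("mould",r)
rep("jar",box(450,500,240,290,.08,.11))
crop=im[180:275,255:375]; cv2.imwrite("pics/c1.png",cv2.resize(crop,None,fx=6,fy=6,interpolation=cv2.INTER_CUBIC))
for q in [(290,247),(293,259),(307,250),(298,243),(300,252)]: print(q,w[q[1],q[0]].round(4))
E
```

```text
head 130 mean [0.4869 0.3042 0.1151] mid [0.487  0.3059 0.1149] ext [0.0228 0.0257 0.0137]
park 758 mean [0.4866 0.3034 0.074 ] mid [0.4877 0.3053 0.0749] ext [0.0788 0.0802 0.0096]
holder 241 mean [0.6121 0.097  0.0638] mid [0.6076 0.0909 0.0644] ext [0.0506 0.0526 0.0088]
pivot 245 mean [ 0.5882 -0.0558  0.0857] mid [ 0.5881 -0.0553  0.085 ] ext [0.0321 0.0424 0.0187]
box 2981 mean [0.6708 0.3279 0.0483] mid [0.6718 0.3293 0.0477] ext [0.1475 0.1085 0.0154]
arm 696 mean [0.5416 0.0161 0.0843] mid [0.5357 0.0072 0.0826] ext [0.1367 0.1634 0.0138]
plate ((575.0275268554688, 23.674774169921875), (317.968505859375, 322.92669677734375), 89.65637969970703)
mould ((573.6458129882812, 36.60264587402344), (134.213623046875, 200.53451538085938), 81.19647979736328)
jar 633 mean [ 0.4639 -0.3048  0.0928] mid [ 0.4639 -0.3057  0.0894] ext [0.055  0.0557 0.0179]
(290, 247) [0.4942 0.0805 0.0833]
(293, 259) [0.4693 0.0736 0.0855]
(307, 250) [0.4882 0.0448 0.0855]
(298, 243) [0.5029 0.0641 0.0811]
(300, 252) [0.4854 0.0608 0.0588]
```

View pics/c1.png

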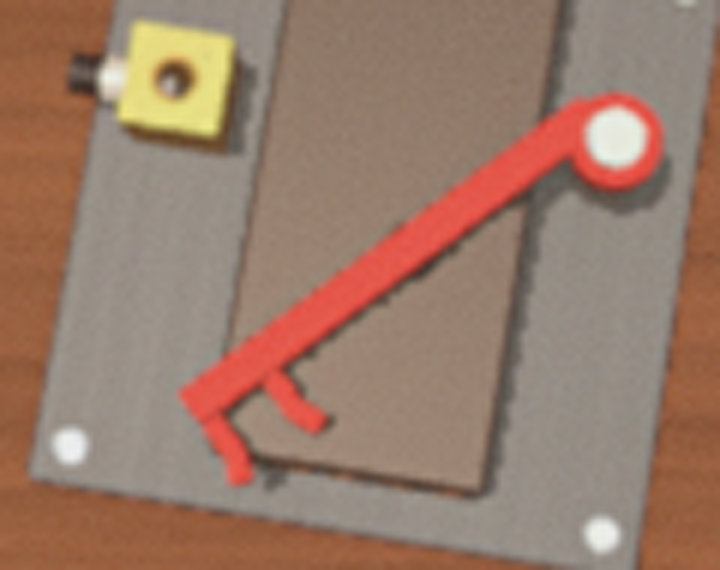

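```bash
cat >> h.py <<'E'
def onplane(c,u,v,z):
    T=np.linalg.inv(c["extrinsics"]); r=T[:3,:3]@np.array([(u-c["cx"])/c["fx"],(v-c["cy"])/c["fy"],1]); o=T[:3,3]
    return (o+r*(z-o[2])/r[2])[:2]
E
python3 - <<'E'
from h import *
c=dict(np.load("top0.npz")); w=cloud(c); im=c["pixels"]
f=lambda x,y:(255+(x+.5)/6-.5,180+(y+.5)/6-.5)
H=onplane(c,*f(175,78),.065); P=onplane(c,*f(616,136),w[203,358,2]); print("H",H,"P",P,w[203,358],np.linalg.norm(H-P))
# holder top outline centre from corners in crop
print("Hc",onplane(c,*f((133+234+220+120)/4,(22+40+137+125)/4),.065))
# plate corners studs
print("studs",[onplane(c,*f(a,b),.014).round(4) for a,b in((70,446),(602,535))])
d=(H-P)/np.linalg.norm(H-P); print("yaw",np.degrees(np.arctan2(-d[0],d[1])))
rot=lambda a:np.array([[np.cos(a),-np.sin(a)],[np.sin(a),np.cos(a)]])
for a in (0,.2,.4,.6,.8):
    e=rot(.8-a)@d; N=P+.16*e; t=rot(np.pi/2)@e; print(a,"notch",N.round(4),"entry dir",t.round(3), "entry45",(N+.045*t).round(4))
# rod head top centre
hsv=cv2.cvtColor(im,cv2.COLOR_BGR2HSV); m=(w[...,2]>.1135)&(w[...,2]<.125); m[:, :160]=0; m[:,205:]=0; m[:225]=0; m[270:]=0
v,u=np.nonzero(m); print("rod",onplane(c,u.mean(),v.mean(),.117),len(u),w[m].mean(0))
E
```

```text
H [0.61318428 0.09807947] P [ 0.58968609 -0.05990062] [ 0.58809587 -0.06148012  0.08726239] 0.15971810194995664
Hc [0.61208672 0.09741982]
studs [array([0.4829, 0.1388]), array([ 0.4522, -0.0591])]
yaw -8.460230998722825
0 notch [0.4926 0.0672] entry dir [-0.795 -0.607] entry45 [0.4568 0.0399]
0.2 notch [0.5198 0.084 ] entry dir [-0.899 -0.437] entry45 [0.4793 0.0643]
0.4 notch [0.5497 0.095 ] entry dir [-0.968 -0.25 ] entry45 [0.5062 0.0838]
0.6 notch [0.5813 0.0999] entry dir [-0.999 -0.052] entry45 [0.5364 0.0975]
0.8 notch [0.6132 0.0984] entry dir [-0.989  0.147] entry45 [0.5687 0.105 ]
rod [0.48706197 0.30438361] 104 [0.48712438 0.30467456 0.11607639]
```

Request:
servo_tool --targets '[{"xyz": [0,0,0],"roll": -10},{"xyz": [0,0,0],"roll": -10},{"xyz": [0,0,0],"roll": -10},{"xyz": [0,0,0],"roll": -10},{"xyz": [0,0,0],"roll": -10},{"xyz": [0,0,0],"roll": -10},{"xyz": [0,0,0],"roll": -8}]'

```text
time_s: 0.98
tcp_pos: [0.2346, -0.5791, 0.2309]
tool_rot: [-0.0, 0.705, 0.709, 0.0]
force: [0.5, 0.2, 0.7]
grip_width: 0.0854
gripper_force: 0.0
```

Request:
servo_tool --targets '[{"xyz": [41,27,0],"roll": 0.3},{"xyz": [41,27,0],"roll": 0},{"xyz": [41,27,0],"roll": 0},{"xyz": [41,27,0],"roll": 0},{"xyz": [41,27,0],"roll": 0},{"xyz": [41,27,0],"roll": 0},{"xyz": [41,27,0],"roll": 0},{"xyz": [41,27,0],"roll": 0},{"xyz": [50,10,0],"roll": 0},{"xyz": [50,10,0],"roll": 0},{"xyz": [50,10,0],"roll": 0},{"xyz": [50,10,0],"roll": 0}]'

```text
time_s: 2.48
tcp_pos: [0.4927, -0.0506, 0.2312]
tool_rot: [-0.0, 0.709, 0.706, -0.0]
force: [0.9, -1.0, 0.1]
grip_width: 0.0852
gripper_force: 0.0
```

Request:
servo_tool --targets '[{"xyz": [50,10,0],"roll": 0},{"xyz": [50,-2,0],"roll": 0},{"xyz": [50,-2,0],"roll": 0},{"xyz": [50,-2,0],"roll": 0},{"xyz": [50,-2,0],"roll": 0},{"xyz": [50,-2,10],"roll": 0},{"xyz": [50,-2,20],"roll": 0},{"xyz": [0,0,0],"roll": 0},{"xyz": [0,0,0],"roll": 0}]'

```text
time_s: 3.6
tcp_pos: [0.4921, 0.2974, 0.2011]
tool_rot: [-0.0, 0.708, 0.706, -0.0]
force: [-0.0, -0.9, 0.7]
grip_width: 0.0852
gripper_force: 0.0
```

```bash
cat >> h.py <<'E'
def fcloud(c):
    d=c["range_z"]; v,u=np.mgrid[0:d.shape[0],0:d.shape[1]]
    a=(u-c["cx"])/c["fx"]; b=(v-c["cy"])/c["fy"]; th=np.hypot(a,b); k=np.where(th>1e-6,np.tan(th)/np.maximum(th,1e-6),1)
    p=np.stack([a*k*d,b*k*d,d],-1); T=np.linalg.inv(c["extrinsics"]); w=p@T[:3,:3].T+T[:3,3]; w[(d==0)|(th>1.3)]=np.nan
    return w
E
python3 - <<'E'
from h import *
c=vision.capture("wrist"); im=c["pixels"]; w=fcloud(c); cv2.imwrite("pics/w1.png",im); np.savez("w1.npz",**c)
near=np.hypot(w[...,0]-.487,w[...,1]-.3045)<.03
m=near&(w[...,2]>.112)&(w[...,2]<.122); p=w[m]
print("cam",np.linalg.inv(c["extrinsics"])[:3,3]); print(len(p),p.mean(0),((p.max(0)+p.min(0))/2),np.ptp(p,0))
(x,y),r=cv2.minEnclosingCircle((p[:,:2]*1000).astype(np.float32)); print(x,y,r)
m=(np.hypot(w[...,0]-.487,w[...,1]-.3045)<.06)&(w[...,2]>.07)&(w[...,2]<.08); print("park",cv2.minAreaRect((w[m][:,:2]*1000).astype(np.float32)))
E
```

```text
cam [0.49171553 0.38195774 0.34288711]
763 [0.48584655 0.30425891 0.11600767] [0.48579752 0.30351347 0.11529594] [0.02350025 0.02430756 0.00648847]
485.7651062011719 303.27020263671875 12.869058609008789
park ((486.0674743652344, 303.48944091796875), (64.76243591308594, 65.20431518554688), 18.851640701293945)
```

View pics/w1.png

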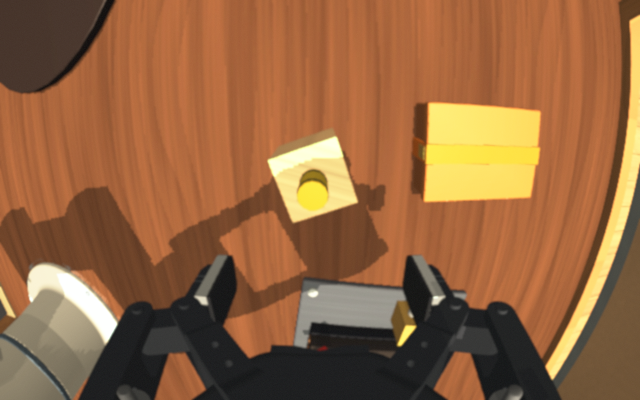

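The wrist view shows the rod head at (313,190) in its block and the box at (483,152), clear of the fingers. The head is measured at (0.486, 0.304), which agrees with the top camera.

Request:
servo_tool --targets '[{"xyz": [3,-3,20],"roll": 0},{"xyz": [3,-3,30],"roll": 0},{"xyz": [0,0,30],"roll": 0},{"xyz": [0,0,25],"roll": 0},{"xyz": [0,0,12],"roll": 0},{"xyz": [0,0,4],"roll": 0},{"xyz": [0,0,0],"roll": 0}]'

```text
time_s: 4.53
tcp_pos: [0.4867, 0.3037, 0.0809]
tool_rot: [0.0, 0.709, 0.705, 0.0]
force: [0.2, -0.3, -0.2]
grip_width: 0.0855
gripper_force: 0.0
```

Request:
servo_tool --targets '[{"xyz": [0,0,0],"roll": 0},{"xyz": [0,0,0],"roll": 0},{"xyz": [0,0,0],"roll": 0},{"xyz": [0,0,0],"roll": 0},{"xyz": [0,0,0],"roll": 0},{"xyz": [0,0,0],"roll": 0},{"xyz": [0,0,0],"roll": 0},{"xyz": [0,0,0],"roll": 0}]' --hand 15 --squeeze 80

```text
time_s: 5.52
tcp_pos: [0.4864, 0.3038, 0.0807]
tool_rot: [0.0, 0.709, 0.706, 0.0]
force: [-1.3, -1.1, 7.6]
grip_width: 0.0232
gripper_force: 78.0
```

Request:
servo_tool --targets '[{"xyz": [0,0,-5],"roll": 0},{"xyz": [0,0,-15],"roll": 0},{"xyz": [0,0,-25],"roll": 0},{"xyz": [0,0,-25],"roll": 0},{"xyz": [0,0,-20],"roll": 0},{"xyz": [0,0,0],"roll": 0},{"xyz": [0,0,0],"roll": 0}]'

```text
time_s: 6.4
tcp_pos: [0.486, 0.3036, 0.1701]
tool_rot: [-0.0, 0.709, 0.706, -0.0]
force: [0.2, 0.5, -1.5]
grip_width: 0.0233
gripper_force: 78.4
```

```bash
python3 - <<'E'
from h import *
s=env.observe(); print(s["tcp_pos"],s["tool_rot"],s["force"],s["gripper_force"])
from h import *
c=vision.capture("scene"); im=c["pixels"]; 
p=np.append(s["tcp_pos"],1); q=c["extrinsics"]@p; u=int(q[0]/q[2]*c["fx"]+c["cx"]); v=int(q[1]/q[2]*c["fy"]+c["cy"]); print(u,v)
cv2.imwrite("pics/s1.png",cv2.resize(im[v-60:v+60,u-60:u+60],None,fx=4,fy=4,interpolation=cv2.INTER_CUBIC))
w=cloud(c); 
m=(np.hypot(w[...,0]-p[0],w[...,1]-p[1])<.04)&(w[...,2]>.082)&(w[...,2]<.15); print(m.sum())
for z in np.arange(.084,.15,.006):
    k=m&(abs(w[...,2]-z)<.003)
    if k.sum(): print(z.round(3),k.sum(),w[k].mean(0).round(4),np.ptp(w[k],0).round(3))
E
```

```text
[0.48599303 0.30361942 0.17005038] [-7.88465763e-05  7.08655476e-01  7.05554658e-01 -1.86473825e-04] [ 0.19107114  0.51975483 -1.54643317] 78.37562799453735
435 181
76
0.096 1 [0.4894 0.3021 0.0983] [0. 0. 0.]
0.102 3 [0.4907 0.3021 0.1021] [0.001 0.005 0.002]
0.108 8 [0.4917 0.302  0.1077] [0.005 0.008 0.005]
0.114 10 [0.4911 0.3032 0.1139] [0.006 0.01  0.005]
0.12 10 [0.4905 0.3019 0.1195] [0.005 0.01  0.004]
0.126 9 [0.4909 0.3023 0.1258] [0.008 0.01  0.004]
0.132 11 [0.4906 0.3033 0.1317] [0.011 0.009 0.005]
0.138 10 [0.4908 0.3013 0.1375] [0.008 0.01  0.006]
0.144 10 [0.4915 0.3019 0.1441] [0.006 0.01  0.005]
```

View pics/s1.png

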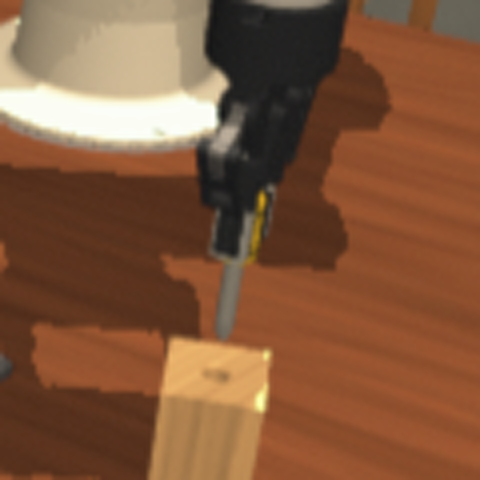

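The scene crop shows the rod upright in the fingers, clear of the block's hole at (217,375); its foot is near z = 0.10. Next is the entry point in front of the notch, staying above the arm.

Request:
servo_tool --targets '[{"xyz": [-20,-2,0],"roll": -0.25},{"xyz": [-45,-5,0],"roll": 0},{"xyz": [-50,-6,0],"roll": 0},{"xyz": [-50,-6,0],"roll": 0},{"xyz": [-45,-5,0],"roll": 0},{"xyz": [-35,-3,0],"roll": 0},{"xyz": [-18,-2,0],"roll": 0},{"xyz": [0,0,0],"roll": 0},{"xyz": [0,0,0],"roll": 0}]'

```text
time_s: 7.58
tcp_pos: [0.4568, 0.0408, 0.1701]
tool_rot: [-0.0, 0.707, 0.707, -0.0]
force: [0.7, -0.2, -1.5]
grip_width: 0.0233
gripper_force: 78.4
```

```bash
python3 - <<'E'
from h import *
s=env.observe(); print(s["tcp_pos"],s["tool_rot"])
c=vision.capture("wrist"); im=c["pixels"]; w=fcloud(c); cv2.imwrite("pics/w2.png",im); np.savez("w2.npz",**c)
E
```

```text
[0.45682648 0.04080698 0.17007582] [-2.38539285e-04  7.07224875e-01  7.06988610e-01 -1.58676768e-04]
```

View pics/w2.png

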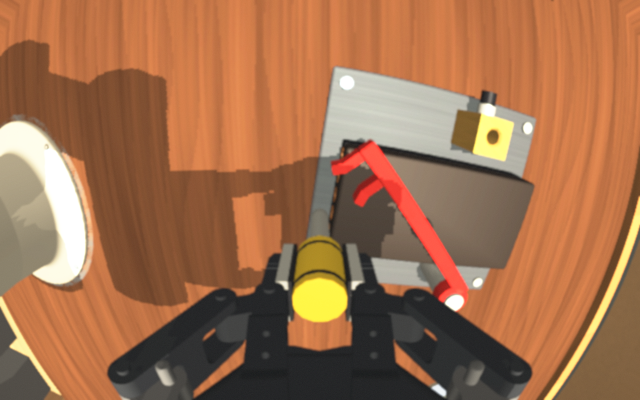

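The wrist view shows the head held centred between the fingers (320,295) and the shank running down to (319,215). The notch lies between the prongs at (335,167) and (358,200), the bore at (493,137) and the pivot at (455,300).

```bash
cat >> h.py <<'E'
def fplane(c,u,v,z):
    a=(u-c["cx"])/c["fx"]; b=(v-c["cy"])/c["fy"]; th=np.hypot(a,b); k=np.tan(th)/th
    T=np.linalg.inv(c["extrinsics"]); r=T[:3,:3]@np.array([a*k,b*k,1]); o=T[:3,3]; return (o+r*(z-o[2])/r[2])[:2]
E
python3 - <<'E'
from h import *
c=dict(np.load("w2.npz")); w=fcloud(c); im=c["pixels"]; hsv=cv2.cvtColor(im,cv2.COLOR_BGR2HSV).astype(int)
H=fplane(c,493,137,.065); P=fplane(c,455,300,.0875)
d=H-P; print("H",H,"P",P,np.linalg.norm(d))
k=(abs(w[...,2]-.065)<.004)&(np.hypot(w[...,0]-.612,w[...,1]-.098)<.035); print("holder",cv2.minAreaRect((w[k][:,:2]*1000).astype(np.float32)))
red=((hsv[...,0]<8)|(hsv[...,0]>172))&(hsv[...,1]>150)&(w[...,2]>.08)&(w[...,2]<.1)
p=w[red][:,:2]; d/=np.linalg.norm(d)
R=lambda a:np.array([[np.cos(a),-np.sin(a)],[np.sin(a),np.cos(a)]])
e=R(.8)@d; t=R(np.pi/2)@e
q=np.c_[(p-P)@e,(p-P)@t]*1000
for lo in range(120,190,4):
    g=q[(q[:,0]>=lo)&(q[:,0]<lo+4)]
    if len(g): print(lo,len(g),g[:,1].min().round(1),g[:,1].max().round(1))
y=(w[...,2]>.18)&(np.hypot(w[...,0]-.457,w[...,1]-.041)<.03)&(hsv[...,0]>20)&(hsv[...,0]<35)&(hsv[...,1]>150)
print("headtop",w[y].mean(0),w[y].max(0)); y&=w[...,2]>np.nanmax(w[y][:,2])-.005; print(cv2.minEnclosingCircle((w[y][:,:2]*1000).astype(np.float32)))
print("entrydir",t,"notch0",P+.16*e)
E
```

```text
H [0.61131039 0.09556797] P [ 0.58947533 -0.06040554] 0.15749445951147675
holder ((612.0682373046875, 95.39988708496094), (36.632652282714844, 37.665428161621094), 81.16447448730469)
120 78 -19.1 -5.1
124 83 -19.1 -5.2
128 80 -18.9 -4.9
132 80 -19.0 -5.0
136 82 -19.2 15.5
140 164 -19.1 19.8
144 246 -19.2 21.1
148 217 -19.1 17.0
152 95 -19.5 -5.2
156 92 -19.5 -5.6
160 90 -19.1 -5.3
164 95 -19.8 -5.8
168 210 -19.2 17.2
172 282 -19.1 20.2
176 103 -17.4 19.3
180 2 16.3 16.5
headtop [0.45619578 0.04516344 0.20042778] [0.46798613 0.05390604 0.20782134]
((456.24627685546875, 40.64927673339844), 12.944937705993652)
entrydir [-0.78943288 -0.61383689] notch0 [0.49126143 0.06590372]
```

Request:
servo_tool --targets '[{"xyz": [0,0,10],"roll": 0},{"xyz": [0,0,14],"roll": 0},{"xyz": [0,0,9.5],"roll": 0},{"xyz": [0,0,0],"roll": 0},{"xyz": [6.4,8.7,0],"roll": 0},{"xyz": [6.4,8.7,0],"roll": 0},{"xyz": [6.4,8.7,0],"roll": 0},{"xyz": [3.2,4.4,0],"roll": 0},{"xyz": [3.2,4.4,0],"roll": 0},{"xyz": [0,0,0],"roll": 0}]'

```text
time_s: 8.88
tcp_pos: [0.492, 0.0665, 0.1367]
tool_rot: [-0.0, 0.707, 0.707, -0.0]
force: [-1.6, -1.6, 0.4]
grip_width: 0.0229
gripper_force: 78.3
```

Request:
servo_tool --targets '[{"xyz": [4.5,6.6,0],"roll": 0},{"xyz": [4.6,6.6,0],"roll": 0},{"xyz": [3.9,6.9,0],"roll": 0},{"xyz": [3.9,7,0],"roll": 0},{"xyz": [3.2,7.3,0],"roll": 0},{"xyz": [3.2,7.4,0],"roll": 0},{"xyz": [2.4,7.6,0],"roll": 0},{"xyz": [2.4,7.7,0],"roll": 0},{"xyz": [0,0,0],"roll": 0}]'

```text
time_s: 10.0
tcp_pos: [0.5497, 0.0946, 0.1367]
tool_rot: [0.0, 0.707, 0.707, 0.0]
force: [-2.4, -1.0, 0.3]
grip_width: 0.0229
gripper_force: 78.4
```

```bash
python3 - <<'E'
from h import *
s=env.observe(); print(s["tcp_pos"],s["tool_rot"],s["force"])
c=vision.capture("wrist"); im=c["pixels"]; cv2.imwrite("pics/w3.png",im); np.savez("w3.npz",**c)
E
```

```text
[0.5497124  0.09461058 0.1367079 ] [1.85064635e-05 7.07103912e-01 7.07109639e-01 1.25477948e-04] [-2.38665577 -1.03313266  0.2867358 ]
```

View pics/w3.png

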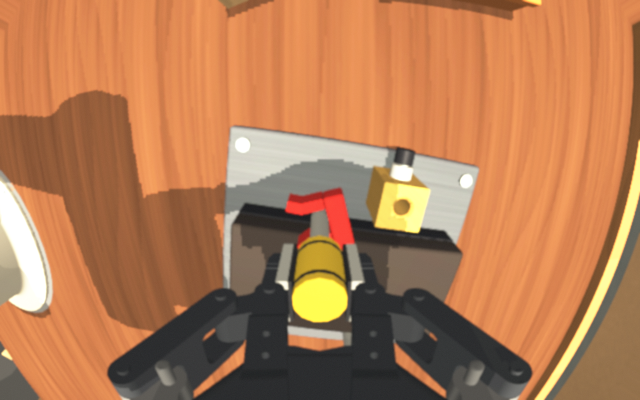

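The wrist view shows the shank seated in the notch (318,225), with the arm swung about halfway. The bore is at (402,207), so I measure it once more against the rod.

```bash
python3 - <<'E'
from h import *
c=dict(np.load("w3.npz")); w=fcloud(c); im=c["pixels"]; hsv=cv2.cvtColor(im,cv2.COLOR_BGR2HSV).astype(int)
# bore: dark blob centroid
g=im.astype(int).sum(2); m=np.zeros_like(g,bool); m[195:220,390:414]=1
for th in (150,200,260):
    v,u=np.nonzero(m&(g<th)); print(th,len(u),u.mean() if len(u) else 0,v.mean() if len(u) else 0)
print("H",fplane(c,402,207,.065))
k=(abs(w[...,2]-.065)<.003)&(np.hypot(w[...,0]-.612,w[...,1]-.097)<.032); print("holder",k.sum(),cv2.minAreaRect((w[k][:,:2]*1000).astype(np.float32)),w[k].mean(0))
y=(w[...,2]>.14)&(np.hypot(w[...,0]-.55,w[...,1]-.095)<.03)&(hsv[...,0]>20)&(hsv[...,0]<35)&(hsv[...,1]>150)
y&=w[...,2]>np.nanmax(w[y][:,2])-.005; print(w[y].max(0),cv2.minEnclosingCircle((w[y][:,:2]*1000).astype(np.float32)))
s=(w[...,2]>.088)&(w[...,2]<.125)&(np.hypot(w[...,0]-.55,w[...,1]-.095)<.02)
for z in (.09,.095,.1,.105,.11):
    q=w[s&(abs(w[...,2]-z)<.0025)]
    if len(q): print(z,len(q),q.mean(0).round(4),np.ptp(q,0).round(4))
E
```

```text
150 0 0 0
200 0 0 0
260 0 0 0
H [0.61180173 0.0965453 ]
holder 1813 ((611.918701171875, 95.59455871582031), (36.994773864746094, 36.96039581298828), 81.64750671386719) [0.61147824 0.09625588 0.06423872]
[0.56083154 0.10752143 0.17416857] ((548.9671020507812, 94.37508392333984), 13.211732864379883)
0.09 47 [0.5492 0.0989 0.0903] [0.0113 0.005  0.0044]
0.095 49 [0.5486 0.099  0.0949] [0.0111 0.0059 0.0047]
0.1 56 [0.5491 0.0988 0.0999] [0.0122 0.0054 0.0049]
0.105 72 [0.549  0.0987 0.1047] [0.0119 0.0056 0.0049]
0.11 68 [0.5492 0.0991 0.1102] [0.0116 0.0042 0.0049]
```

Request:
servo_tool --targets '[{"xyz": [1.6,7.8,0],"roll": 0},{"xyz": [1.6,7.8,0],"roll": 0},{"xyz": [0.9,7.9,0],"roll": 0},{"xyz": [0.8,8,0],"roll": 0},{"xyz": [0.1,8,0],"roll": 0},{"xyz": [0.1,8,0],"roll": 0},{"xyz": [-0.7,7,0],"roll": 0},{"xyz": [-0.7,5,0],"roll": 0},{"xyz": [0,0,0],"roll": 0}]'

```text
time_s: 11.18
tcp_pos: [0.6089, 0.0981, 0.1367]
tool_rot: [-0.0, 0.707, 0.707, 0.0]
force: [-3.2, -1.1, -1.1]
grip_width: 0.0228
gripper_force: 78.4
```

Request:
servo_tool --targets '[{"xyz": [-0.9,1.8,0],"roll": 0},{"xyz": [-0.8,1.8,0],"roll": 0},{"xyz": [0,0,0],"roll": 0},{"xyz": [0,0,2],"roll": 0},{"xyz": [0,0,2],"roll": 0},{"xyz": [0,0,2],"roll": 0},{"xyz": [0,0,2],"roll": 0},{"xyz": [0,0,2],"roll": 0},{"xyz": [0,0,2],"roll": 0},{"xyz": [0,0,0],"roll": 0}]'

```text
time_s: 12.42
tcp_pos: [0.6121, 0.0964, 0.1245]
tool_rot: [-0.0, 0.707, 0.707, -0.0]
force: [-2.1, -0.1, -2.1]
grip_width: 0.0232
gripper_force: 78.4
```

Request:
servo_tool --targets '[{"xyz": [0,0,3],"roll": 0},{"xyz": [0,0,3],"roll": 0},{"xyz": [0,0,3],"roll": 0},{"xyz": [0,0,2],"roll": 0},{"xyz": [0,0,2],"roll": 0},{"xyz": [0,0,2],"roll": 0},{"xyz": [0,0,0],"roll": 0}]'

```text
time_s: 13.3
tcp_pos: [0.6121, 0.0964, 0.1095]
tool_rot: [-0.0, 0.707, 0.707, -0.0]
force: [-3.3, 0.7, -2.8]
grip_width: 0.0234
gripper_force: 78.4
```

Request:
servo_tool --targets '[{"xyz": [0,0,2],"roll": 0},{"xyz": [0,0,2],"roll": 0},{"xyz": [0,0,2],"roll": 0},{"xyz": [0,0,2],"roll": 0},{"xyz": [0,0,2],"roll": 0},{"xyz": [0,0,2],"roll": 0},{"xyz": [0,0,0],"roll": 0}]'

```text
time_s: 14.18
tcp_pos: [0.6123, 0.0959, 0.0976]
tool_rot: [0.0, 0.707, 0.707, -0.0]
force: [-1.7, -4.9, -1.3]
grip_width: 0.0234
gripper_force: 78.6
```

Request:
servo_tool --targets '[{"xyz": [0,0,2],"roll": 0},{"xyz": [0,0,2],"roll": 0},{"xyz": [0,0,1],"roll": 0},{"xyz": [0,0,0],"roll": 0},{"xyz": [0,0,0],"roll": 0}]'

```text
time_s: 14.8
tcp_pos: [0.6123, 0.0958, 0.0926]
tool_rot: [0.0, 0.707, 0.707, -0.0]
force: [-2.9, -5.5, -0.2]
grip_width: 0.0236
gripper_force: 78.7
```

Request:
servo_tool --targets '[{"xyz": [0,0,0.5],"roll": 0},{"xyz": [0,0,0.5],"roll": 0},{"xyz": [0,0,0],"roll": 0}]'

```text
time_s: 15.18
tcp_pos: [0.6123, 0.0958, 0.0918]
tool_rot: [0.0, 0.707, 0.707, -0.0]
force: [-4.4, -4.6, 2.7]
grip_width: 0.0235
gripper_force: 78.7
```

Request:
servo_tool --targets '[{"xyz": [0,0,0.5],"roll": 0},{"xyz": [0,0,0],"roll": 0},{"xyz": [0,0,0],"roll": 0}]'

```text
time_s: 15.55
tcp_pos: [0.6124, 0.0958, 0.0916]
tool_rot: [0.0, 0.707, 0.707, -0.0]
force: [-3.9, -5.7, 7.9]
grip_width: 0.0234
gripper_force: 79.6
```

Request:
servo_tool --targets '[{"xyz": [0,0,0.5],"roll": 0},{"xyz": [0,0,0],"roll": 0},{"xyz": [0,0,0],"roll": 0}]'

```text
time_s: 15.92
tcp_pos: [0.6126, 0.0957, 0.0915]
tool_rot: [0.001, 0.707, 0.707, 0.0]
force: [-5.3, -6.3, 12.3]
grip_width: 0.0229
gripper_force: 80.1
```

Request:
servo_tool --targets '[{"xyz": [0,0,0.5],"roll": 0},{"xyz": [0,0,0.3],"roll": 0},{"xyz": [0,0,0],"roll": 0},{"xyz": [0,0,0],"roll": 0}]'

```text
time_s: 16.42
tcp_pos: [0.6131, 0.0957, 0.0914]
tool_rot: [0.001, 0.707, 0.707, 0.0]
force: [-5.8, -8.0, 21.7]
grip_width: 0.0233
gripper_force: 81.0
```

```bash
python3 - <<'E'
from h import *
c=vision.capture("scene"); im=c["pixels"]
q=c["extrinsics"]@np.array([.6125,.096,.09,1]); u=int(q[0]/q[2]*c["fx"]+c["cx"]); v=int(q[1]/q[2]*c["fy"]+c["cy"]); print(u,v)
cv2.imwrite("pics/s2.png",cv2.resize(im[v-50:v+50,u-60:u+60],None,fx=6,fy=6,interpolation=cv2.INTER_CUBIC))
E
```

```text
335 204
```

View pics/s2.png

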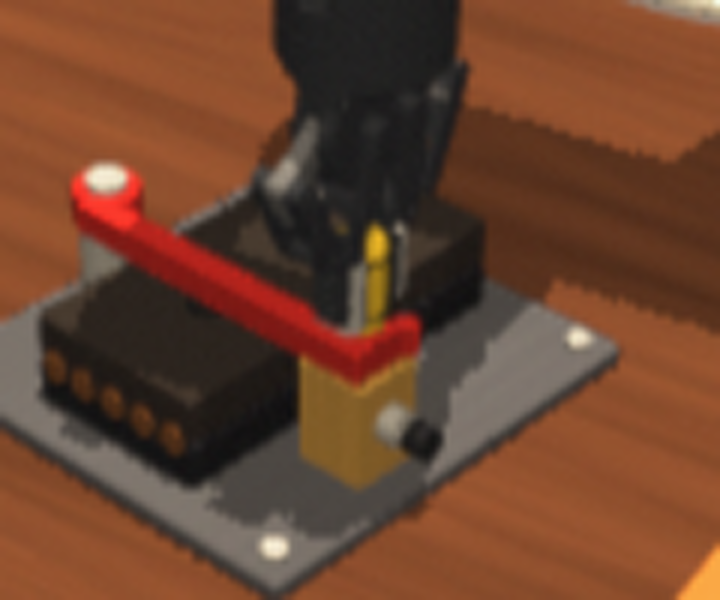

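The crop shows the head down on the arm at (375,325), with the arm over the holder. I ease off the load, then release.

Request:
servo_tool --targets '[{"xyz": [0,0,-0.6],"roll": 0},{"xyz": [0,0,0],"roll": 0}]'

```text
time_s: 16.73
tcp_pos: [0.613, 0.0957, 0.0915]
tool_rot: [0.001, 0.707, 0.707, 0.0]
force: [-4.3, -6.3, 13.9]
grip_width: 0.0231
gripper_force: 79.9
```

Request:
servo_tool --targets '[{"xyz": [0,0,0],"roll": 0},{"xyz": [0,0,0],"roll": 0},{"xyz": [0,0,0],"roll": 0},{"xyz": [0,0,0],"roll": 0},{"xyz": [0,0,0],"roll": 0},{"xyz": [0,0,0],"roll": 0}]' --hand 70

```text
time_s: 17.48
tcp_pos: [0.6123, 0.0965, 0.0906]
tool_rot: [0.0, 0.707, 0.707, 0.0]
force: [0.0, -0.3, 0.3]
grip_width: 0.0702
gripper_force: 0.0
```

Request:
servo_tool --targets '[{"xyz": [0,0,-10],"roll": 0},{"xyz": [0,0,-30],"roll": 0},{"xyz": [0,0,-40],"roll": 0},{"xyz": [0,0,-40],"roll": 0},{"xyz": [0,-20,-30],"roll": 0},{"xyz": [0,-30,0],"roll": 0},{"xyz": [0,-30,0],"roll": 0},{"xyz": [0,0,0],"roll": 0}]'

```text
time_s: 18.48
tcp_pos: [0.5307, 0.0965, 0.2415]
tool_rot: [0.0, 0.707, 0.707, 0.0]
force: [0.4, 0.0, -1.1]
grip_width: 0.0699
gripper_force: 0.0
```

```bash
python3 - <<'E'
from h import *
c=vision.capture("wrist"); w=fcloud(c); im=c["pixels"]; cv2.imwrite("pics/w4.png",im)
m=(w[...,2]>.09)&(np.hypot(w[...,0]-.6125,w[...,1]-.096)<.035); p=w[m]; print(p.max(0)); t=p[p[:,2]>.124]; print(len(t),np.median(t,0),cv2.minEnclosingCircle((t[:,:2]*1000).astype(np.float32)))
c=vision.capture("scene"); w=cloud(c)
m=(w[...,2]>.095)&(np.hypot(w[...,0]-.6125,w[...,1]-.096)<.03); print("scene",m.sum(),w[m].min(0),w[m].max(0))
E
```

```text
[0.62141567 0.11224148 0.35071763]
7842 [0.58714093 0.10710729 0.3196936 ] ((599.2020874023438, 96.90961456298828), 22.213886260986328)
scene 449 [0.58256739 0.08066449 0.09503044] [0.62589419 0.1084805  0.57992259]
```

View pics/w4.png

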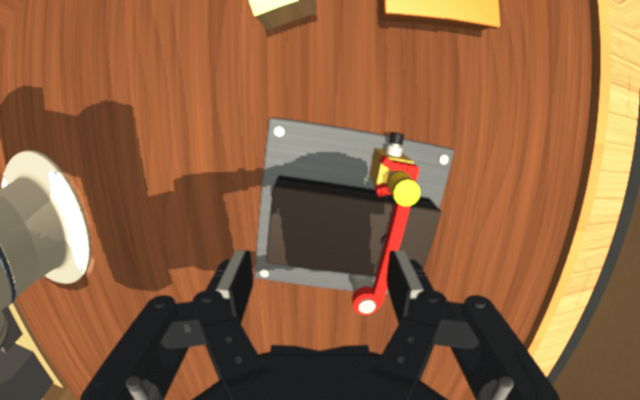

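The rod stands at (405,190) on the shut arm and the gripper is clear. One height check (the head top should be at 128 mm), then I hand in if it agrees.

```bash
python3 - <<'E'
from h import *
c=vision.capture("wrist"); w=fcloud(c)
m=(w[...,2]>.1)&(w[...,2]<.16)&(np.hypot(w[...,0]-.6125,w[...,1]-.096)<.025); p=w[m]; t=p[p[:,2]>.122]
print(np.percentile(p[:,2],[50,90,98]),t.mean(0),cv2.minEnclosingCircle((t[:,:2]*1000).astype(np.float32)))
m=(w[...,2]>.075)&(w[...,2]<.1)&(np.hypot(w[...,0]-.603,w[...,1]-.03)<.03); print("arm z",np.median(w[m][:,2]))
z=np.percentile(p[:,2],95)
if abs(z-.128)<.003: print(env.sign_off())
E
```

```text
[0.12689661 0.12811963 0.12859479] [0.60771051 0.09639315 0.12701118] ((608.2279663085938, 95.94114685058594), 12.628652572631836)
arm z 0.0850168582851803
the job is handed in; nothing more can be done
None
```

I handed the job in at about 18.5 s: the rod stands in the holder with its head home on the shut arm (head top measured 128 mm, as expected), leaning about 4 mm at the top within the bore's play, with the gripper clear and the jar, box and tumbler never approached.

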